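# Sort two nuts with the seesaw gate

## Robot

A 6-joint arm with a two-finger parallel gripper is mounted at the origin on a cart in front of the work surface, level with it; the furniture and walls round the work are solid. World frame = base frame: x ahead of the robot, y to its left, z up, the work surface at z = 0. Lengths are in m, angles in rad, forces in N, time in s.
With the tool pointing down it reaches from about 0.25 to 0.8 m from the base axis. Payload 8.5 kg.
Tool frame: the origin (TCP) lies on the centre line of the jaws, within the pads' length; the fingertips stand 17 mm ahead of it and the grasp point (between the pads) lies 2 mm behind it; z points along the fingers, x is the direction in which the jaws open and shut, and the axes are right-handed (so a half turn about z gives the same grasp; the last joint's range is limited). The gripper opens to 85 mm and grips with 20 to 120 N. Pads are 22 mm wide; open, the fingers measure 114 mm over their backs; the gripper's body (76 mm by 85 mm) begins 54 mm behind the grasp point. The pads swing forward as they close: fully open they stand 13 mm farther back than shut.
Start: joints at [0, 0.238, -0.013, 1.319, 0, 1.571], TCP at [0.525, -0, 0.248] pointing down, gripper open.
Joint ranges: [-2.66, 2.66], [-1.03, 1.9], [-1.14, 1.46], [-1.82, 2.27], [-1.45, 1.34], [-3.14, 3.14]. Speed limits (rad/s): [2.22, 2.22, 2.79, 3.14, 3.14, 3.14].

## Interface

Orientations are given as a unit quaternion [x, y, z, w].
In Python, from rig import monitor, eyes, close_job gives the robot as it stands.
- The arm moves only by the shell command python3 -m handwheel 'ROWS'. ROWS is JSON, a list of rows, each a list of 3 entries, a list of its own where there are three numbers: the turn, a rotation vector about the tool's x, y, z in degrees, then the shift along the tool's x, y, z in cm, then the finger opening in cm, from 0 to 8.54. In form: [[[rx, ry, rz], [dx, dy, dz], fingers], ...]. A call has 1 to 8 rows; each row is the pose to reach, as a shift and turn from the pose commanded when the call began, along the tool's axes at that moment; what a row does not reach only later rows make up. A row lasts 1/12 s, in which the tool goes at most 41.7 mm and 7.16 degrees, less where a joint would pass 70% of its speed; a pose out of reach is approached as far as the arm can. A call with a gripper value outside its range is refused whole. The fingers move at their own pace and stop on an object; the grip force is fixed at half the most. Time passes only in rows, so rows that repeat a pose let the fingers close. It gives the time, the measured TCP pose, the force and the opening at its end, in the units of the state.
- monitor.state(): the state, without advancing time (a new reading comes with each control period).
- eyes.get_image(name): name is "scene" or "side" or "wrist"; returns the picture (400x640x3 uint8, red, green, blue); there is no depth.
- eyes.get_calibration(name): a dict with "fx", "fy", "cx", "cy" (pixels), "extrinsics" (4x4, takes a point from camera to world coordinates); the wrist camera has in their place "T_tool_cam" (4x4, takes a point from camera to tool coordinates, whose origin is the TCP and whose axes are the tool frame's). Camera axes: x right, y up, looking along -z (the intrinsics and any distortion apply to the point x, -y, -z); pixel columns grow to the right and rows downward; lengths in m; the calibration is good to about 2 mm. A picture is of the moment at which its call begins: read the wrist's pose just before it. get_calibration takes no time and is no camera call.
- close_job(): hands the job in, once; it reports no verdict.
The state is a dict: "t": time; "joint_positions": joint angles; "dq": joint speeds; "tau": joint torques, N m; "tool_pos": TCP position; "eef_rot": TCP orientation; "force": force on the tool from outside, world axes, zero at the start; "torque": the same for the moment, N m; "gripper_width": finger opening in m.
Only numpy, scipy, OpenCV 4.12 (cv2) and the standard library are available. Lean on these libraries where they do the work, as an engineer would, in place of code of your own. Each camera call takes 0.05 s, during which the arm holds its last target.

## Task

Sort the two nuts with the nut sorter, one at a time: the walnut (the larger nut) must end in the patterned bowl and the macadamia (the smaller nut) in the two-handled pot. Press down an end of the seesaw gate to rock it fully over towards the wanted chute, push a nut with the fingertips along its lane until it drops onto the gate, then rock the gate over to the other chute for the other nut. Only touch and push: do not lift or carry the nuts, and leave the bowl, the pot and the things standing around where they are.

Things in the scene. Friction and masses are not known exactly. Their poses are not given: they have to be found in the camera images.
- sorter: Wooden nut sorter, fixed to the worktop; origin on the worktop under its middle, z up. x axis along the two feed lanes, away from the robot; y axis to the left, along gate and chutes. A nut nudged out of its lane drops through the 80 mm opening onto the gate's middle, rolls down the gate's lower side and over the chute there into the vessel at that side.
- near_lane (a point): Nut seat in the near feed lane, middle of its floor at x = -75 mm (the nut rests about 2 mm further in): a shallow cross slot 10 mm long; under 1 N towards the middle takes the nut out. The lane is a channel at y = 0, x -135 to -40 mm, open at the outer end, 47 mm wide between walls 7 mm high. Its floor is 160 mm above the worktop at the inner end and rises evenly to 168 mm at the outer end.
- far_lane (a point): The same seat in the far feed lane, at x = +75 mm; that lane mirrors the near one (x from 40 to 135 mm, sloping down towards the middle).
- left_chute (a point): Middle of the outer edge of the fixed left chute, 163 mm left (+y) of the sorter's middle, 84 mm above the worktop. The chute starts at y = 113 mm, just below the gate's lowered end. The vessel it feeds stands centred at y = 215 mm.
- right_chute (a point): The same point of the fixed right chute, 163 mm right (-y) of the middle.
- gate (a joint): Seesaw gate: aluminium trough 224 mm long (along y), 66 mm wide inside, side walls 10 mm high near the ends, pivoted at its middle 130 mm above the worktop. In rad: +0.3 hard over, right end (-y) low, feeds the right chute; -0.3 left end (+y) low, feeds the left chute. Stiff hinge: it stays where left, may start anywhere between; about 1 N down on an end moves it.
- gate_left_end (a point): Point on the gate's floor, middle of its width, 94 mm to the left (+y) of the pivot and 18 mm short of the trough's left end: the place to press down for the left chute. About 158 mm above the worktop when that end is fully up, 105 mm when fully down.
- gate_right_end (a point): The same point at the gate's right (-y) end: the place to press down for the right chute.
- walnut_center (a point): Centre of the walnut, the larger nut, a brown ball of 42 mm diameter with a smooth slippery shell, about 30 g. It starts in the near or the far lane of the sorter, its centre about 183 mm above the worktop.
- macadamia_center (a point): Centre of the macadamia, the smaller nut, a brown ball of 30 mm diameter with a smooth slippery shell, about 15 g. It starts in the other lane, its centre about 177 mm above the worktop.
- bowl: White bowl with painted dashes, 151 mm wide, 62 mm high, loose, under the left or the right chute; origin at the centre of its underside. The walnut belongs in it.
- pot: Open metal pot with two black handles, 180 mm wide (240 mm over the handles), 74 mm high, loose, under the other chute; origin at the centre of its underside. The macadamia belongs in it.
- tin: Small food tin, 57 mm wide, 72 mm high, standing beside the sorter; origin under its centre. A bystander.
- salt: Salt shaker, 44 mm wide, 90 mm high, standing beside the sorter; origin under its centre. A bystander.
- garlic: Garlic bulb, 60 mm wide, 58 mm high, lying beside the sorter; origin under its centre. A bystander.
- spice: Spice jar with white cap, 47 mm wide, 98 mm high, standing beside the sorter; origin under its centre. A bystander.
Things that resemble listed ones, but are neither listed nor needed, are in the scene too. What is shaped like the part that bears walnut_center but green or orange is not meant.

How it is judged:
By the outcome, as a careful person would: the job done as asked, in the order asked, and still so for the second after the job is handed in, with the robot touching nothing.
It also fails if it takes over 48 s, if anything falls off the work surface, if the arm or the gripper's body presses on something with over 40 N, if the wrist force passes 120 N, or if a joint passes its speed limit or range.

## Working session

There is one attempt and no reset: what is moved stays moved. The work goes in short steps, Python scripts to look and compute and a shell command to move; the robot and the scene stay as the last step left them, time stands still between calls to the robot, and variables do not carry over. Pictures are saved under pics/ and viewed, and the job is handed in when it is done.

```bash
mkdir -p pics; ls
python3 - <<'E'
from rig import monitor, eyes
import cv2,json
s=monitor.state();print(s)
for n in ["scene","side","wrist"]:
    c=eyes.get_calibration(n);print(n,c)
    cv2.imwrite(f"pics/{n}0.png",eyes.get_image(n)[:,:,::-1])
E
```

```text
pics
{'t': 0.0, 'joint_positions': array([-7.12176978e-06,  2.38784819e-01, -1.42175718e-02,  1.31920606e+00,
        1.87477409e-05,  1.57079979e+00]), 'dq': array([ 5.02086968e-05, -1.46441391e-04,  7.56520701e-04, -1.24701027e-03,
        3.62060050e-04, -1.17067522e-03]), 'tau': array([ 1.29771975e-03, -5.38790166e+01,  3.46437156e+01,  1.83730113e-02,
        1.69192181e-04,  6.54446694e-05]), 'tool_pos': array([5.24624601e-01, 1.69683969e-06, 2.47689772e-01]), 'eef_rot': array([ 9.99999751e-01, -5.29882238e-06, -7.06062509e-04, -9.37515991e-06]), 'force': array([-0.30260642, -0.15192471, -0.18001283]), 'torque': array([ 0.02673077,  0.00275206, -0.0218197 ]), 'gripper_width': 0.08539817959810997}
scene {'fx': 487.2838423886069, 'fy': 487.2838423886069, 'cx': 321.27299499870605, 'cy': 205.87741645301105, 'extrinsics': array([[ 0.96112124,  0.12696692, -0.24520473,  0.22664162],
       [-0.27508178,  0.51744632, -0.81029582, -1.00569419],
       [ 0.02399952,  0.84624388,  0.53225494,  0.8712799 ],
       [ 0.        ,  0.        ,  0.        ,  1.        ]])}
side {'fx': 460.81854893207503, 'fy': 460.81854893207503, 'cx': 322.19816910739723, 'cy': 200.08294249432913, 'extrinsics': array([[ 0.96148843, -0.10031537,  0.25588439,  0.79033286],
       [ 0.27424145,  0.41184716, -0.86900722, -0.79233837],
       [-0.01821048,  0.90571449,  0.42349691,  0.54437854],
       [ 0.        ,  0.        ,  0.        ,  1.        ]])}
wrist {'fx': 321.2525786688614, 'fy': 321.2525786688614, 'cx': 316.0931948620595, 'cy': 200.17821080868043, 'T_tool_cam': array([[ 9.99999783e-01,  3.03029995e-04, -5.85734746e-04,
        -3.92633532e-04],
       [ 1.11009202e-04, -9.52851584e-01, -3.03436725e-01,
        -7.68479831e-02],
       [-6.50068710e-04,  3.03436594e-01, -9.52851411e-01,
        -1.24641866e-01],
       [ 0.00000000e+00,  0.00000000e+00,  0.00000000e+00,
         1.00000000e+00]])}
```

View pics/scene0.png

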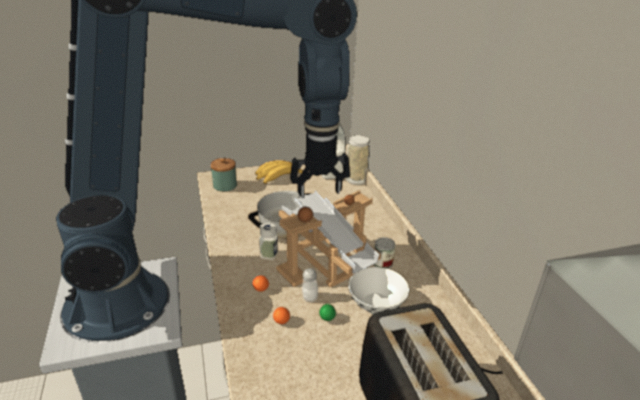

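View pics/side0.png

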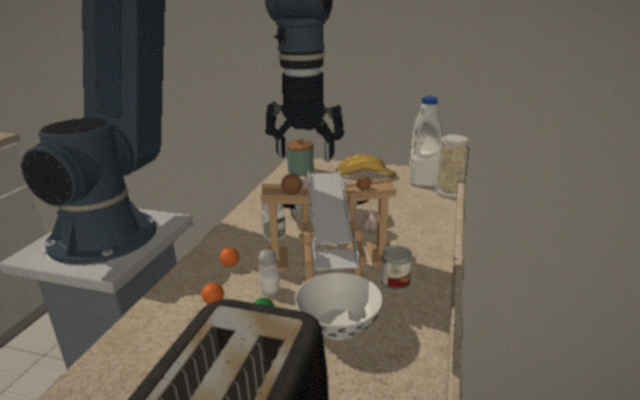

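View pics/wrist0.png

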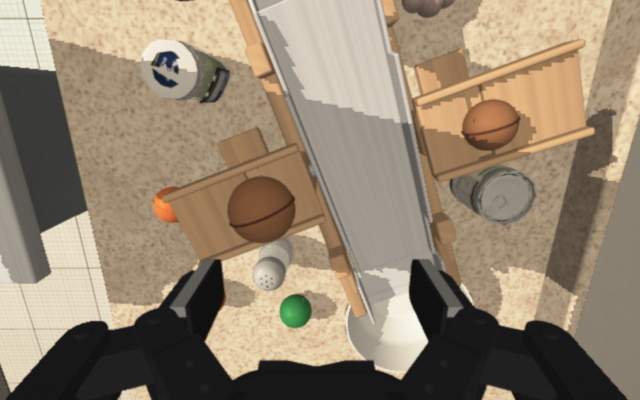

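The bowl is under the right chute and the pot under the left. The walnut is in the near lane (wrist 262,210) and the macadamia in the far lane (wrist 490,125). The gate's right end looks low. Next I'll measure.

```bash
cat > h.py <<'E'
import numpy as np
from rig import monitor, eyes
from scipy.spatial.transform import Rotation as R
def cam(n,s=None):
    c=eyes.get_calibration(n)
    if n=="wrist":
        s=s or monitor.state(); T=np.eye(4);T[:3,:3]=R.from_quat(s['eef_rot']).as_matrix();T[:3,3]=s['tool_pos'];E=T@c['T_tool_cam']
    else: E=c['extrinsics']
    return c,E
def ray(n,u,v,s=None):
    c,E=cam(n,s); d=E[:3,:3]@np.array([(u-c['cx'])/c['fx'],-(v-c['cy'])/c['fy'],-1]); return E[:3,3],d
def onz(n,u,v,z,s=None):
    o,d=ray(n,u,v,s); return o+d*(z-o[2])/d[2]
def proj(n,p,s=None):
    c,E=cam(n,s); q=E[:3,:3].T@(np.array(p)-E[:3,3]); return np.array([c['cx']+c['fx']*q[0]/-q[2], c['cy']-c['fy']*q[1]/-q[2]])
def tri(obs):
    A=np.zeros((3,3));b=np.zeros(3)
    for n,u,v in obs:
        o,d=ray(n,u,v);d=d/np.linalg.norm(d);M=np.eye(3)-np.outer(d,d);A+=M;b+=M@o
    return np.linalg.solve(A,b)
E
python3 - <<'E'
from h import *
import cv2
for nm,(u,v),z,obs in [("wal",(262,210),.183,[("scene",305.5,214),("side",291.5,183.5)]),("mac",(490.5,125),.177,[("scene",350,199.5),("side",364,183)])]:
    p=onz("wrist",u,v,z); print(nm,p,tri([("wrist",u,v)]+obs)); print(tri([("wrist",u,v),obs[1]]))
p=onz("wrist",262,210,.183);q=onz("wrist",490.5,125,.177)
print(np.linalg.norm((p-q)[:2]),np.degrees(np.arctan2(q[1]-p[1],q[0]-p[0])),(p+q)/2)
im=cv2.imread("pics/wrist0.png")
for n in ["side","scene"]:
    i=cv2.imread(f"pics/{n}0.png"); c=i[160:350,200:440]; cv2.imwrite(f"pics/{n}0z.png",cv2.resize(c,None,fx=3,fy=3,interpolation=cv2.INTER_CUBIC))
E
```

```text
wal [0.49053967 0.01007408 0.183     ] [0.49125867 0.01021184 0.18431789]
[0.49047498 0.01008235 0.18310143]
mac [0.62796506 0.06147755 0.177     ] [0.62921415 0.06120197 0.17752329]
[0.62832705 0.06148168 0.17656643]
0.14672441563600708 20.50813000039798 [0.55925237 0.03577582 0.18      ]
```

View pics/side0z.png

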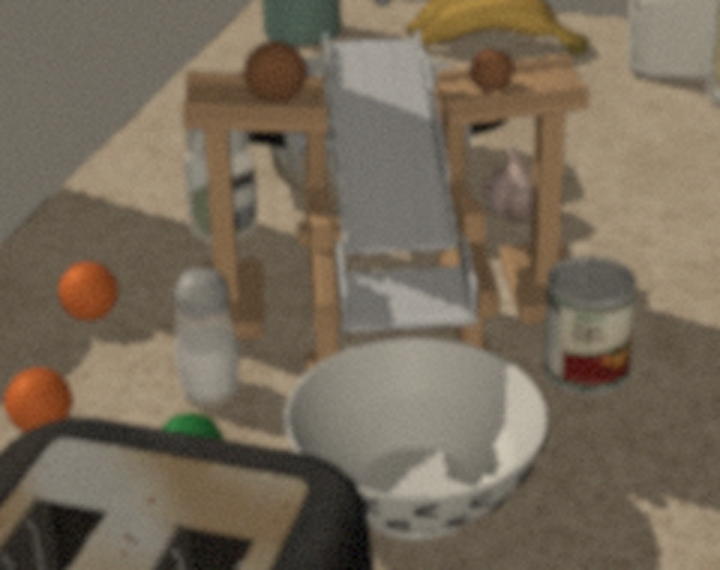

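View pics/scene0z.png

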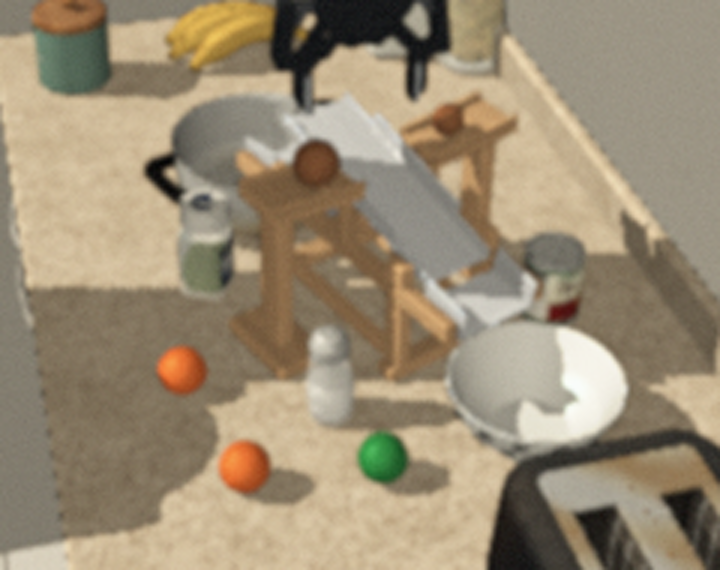

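```bash
cat >> h.py <<'E'
C=np.array([0.5593,0.0358,0]);YAW=np.radians(20.5);RS=R.from_euler('z',YAW).as_matrix()
def w(x,y,z): return C+RS@np.array([x,y,z])
def gate(y,th,x=0,up=0.0015): return w(x,y*np.cos(th)+0,0.130+y*np.sin(-th)*-1*-1*-1*-1 if False else 0.1315-(-y)*np.sin(th)) if True else 0
E
python3 - <<'E'
from h import *
for th in [.1,.2,.25,.3]:
  for y in (-.112,.112):
    print(th,y,[[ (proj(n,gate(y,th,x))).round(1).tolist() for x in (-.033,.033)] for n in ("side","scene","wrist")])
print("chute",[proj("side",w(x,-.163,.084)).round(1) for x in(-.033,.033)], [proj("wrist",w(x,-.163,.084)).round(1) for x in(-.033,.033)])
print("bowl",w(0,-.215,0),proj("side",w(0,-.215,.062)),"pot",w(0,.215,0),proj("scene",w(0,.215,.074)))
for x in(-.135,-.04,.04,.135): print(proj("wrist",w(x,-.0235,.17)).round(1),proj("wrist",w(x,.0235,.17)).round(1))
E
```

```text
0.1 -0.112 [[[316.1, 236.9], [351.4, 235.0]], [[343.0, 250.6], [362.8, 241.8]], [[364.2, 281.7], [436.1, 258.6]]]
0.1 0.112 [[[309.2, 180.0], [338.1, 178.6]], [[293.9, 204.6], [313.0, 197.7]], [[260.8, 12.0], [360.0, -30.8]]]
0.2 -0.112 [[[316.2, 241.6], [351.2, 239.7]], [[342.3, 253.8], [362.1, 244.9]], [[362.0, 273.7], [431.3, 251.2]]]
0.2 0.112 [[[309.1, 175.7], [338.2, 174.4]], [[294.2, 201.5], [313.4, 194.7]], [[258.9, 10.2], [363.4, -35.0]]]
0.25 -0.112 [[[316.2, 243.8], [351.1, 241.9]], [[341.9, 255.2], [361.6, 246.4]], [[360.8, 269.6], [429.0, 247.4]]]
0.25 0.112 [[[309.1, 173.7], [338.2, 172.3]], [[294.5, 200.0], [313.6, 193.2]], [[258.1, 10.1], [365.4, -36.3]]]
0.3 -0.112 [[[316.2, 245.9], [351.0, 243.9]], [[341.5, 256.6], [361.1, 247.7]], [[359.5, 265.4], [426.6, 243.4]]]
0.3 0.112 [[[309.0, 171.7], [338.3, 170.4]], [[294.8, 198.6], [314.0, 191.8]], [[257.6, 10.5], [367.7, -37.2]]]
chute [array([318.6, 268.8]), array([355.2, 266.6])] [array([374.4, 303.2]), array([435.8, 283.9])]
bowl [ 0.63459459 -0.16558452  0.        ] [340.26523111 295.3951984 ] pot [0.48400541 0.23718452 0.        ] [284.21233999 205.51666803]
[198.  262.2] [165.7 202.8]
[324.6 218. ] [299.1 152.8]
[440.8 177.5] [422.2 106.6]
[591.9 124.8] [583.1  46.2]
```

```bash
cat >> h.py <<'E'
def go(x,y,tipz,s=None):
    "tool-frame shift in cm to put closed tip at sorter x,y and height tipz"
    s=s or monitor.state(); t=w(x,y,tipz+.017); M=R.from_quat(s['eef_rot']).as_matrix()
    return (M.T@(t-s['tool_pos'])*100).round(2)
def where():
    s=monitor.state(); q=RS.T@(s['tool_pos']-C); print('t',s['t'],'sorter xyz tip',(q-[0,0,.017]).round(4),'F',s['force'].round(2),'w',s['gripper_width'])
E
python3 -c "
from h import *
print(go(0,-.09,.16));print(go(0,-.09,.115));where()"
```

```text
[6.62 4.85 7.07]
[ 6.63  4.85 11.57]
t 0.15 sorter xyz tip [-0.0449 -0.0214  0.2308] F [ 0.39  0.32 -0.56] w 0.08599108078151657
```

```bash
python3 -m handwheel '[[[0,0,-7],[2.2,1.6,0],0],[[0,0,-14],[4.4,3.2,0],0],[[0,0,-20.5],[6.6,4.85,0],0],[[0,0,-20.5],[6.6,4.85,0],0],[[0,0,-20.5],[6.6,4.85,3],0],[[0,0,-20.5],[6.6,4.85,6],0],[[0,0,-20.5],[6.6,4.85,8],0],[[0,0,-20.5],[6.6,4.85,8],0]]'; python3 -c "
from h import *
where();print(go(0,-.09,.115),go(0,-.09,.101))
import cv2
for n in('side','wrist'): cv2.imwrite('pics/%s1.png'%n,eyes.get_image(n)[:,:,::-1])"
```

```text
t: 0.82
tool_pos: [0.5881, -0.0482, 0.1638]
eef_rot: [0.984, 0.177, -0.004, -0.001]
force: [-0.9, 0.1, -0.3]
gripper_width: 0.0001
t 0.8167 sorter xyz tip [-0.0024 -0.0888  0.1468] F [-0.92  0.08 -0.28] w 0.00012667021285581027
[0.26 0.13 3.18] [0.27 0.14 4.58]
```

View pics/wrist1.png

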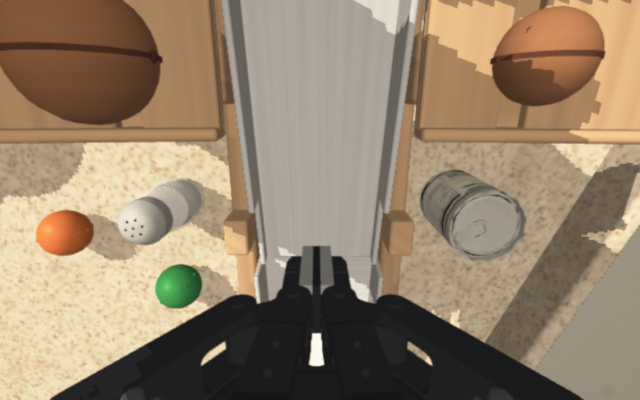

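View pics/side1.png

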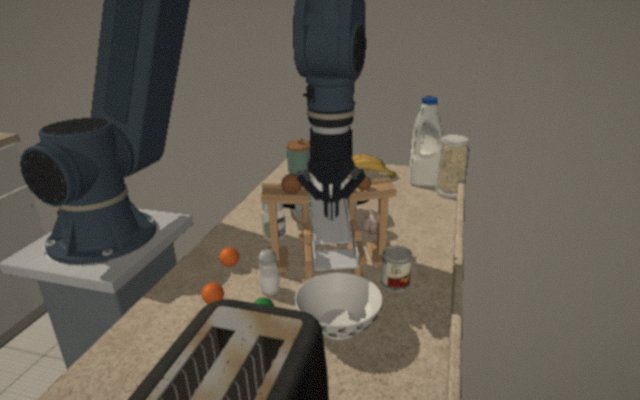

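The tool is aligned with the gate, with the fingers in the middle of the trough at wrist (317,255). I'll press the right end down gently.

```bash
python3 -m handwheel '[[[0,0,0],[0.2,0.1,1.5],0],[[0,0,0],[0.2,0.1,2.8],0],[[0,0,0],[0.2,0.1,3.4],0],[[0,0,0],[0.2,0.1,3.8],0],[[0,0,0],[0.2,0.1,4.0],0],[[0,0,0],[0.2,0.1,4.0],0]]'; python3 -c "
from h import *
where()"
```

```text
t: 1.42
tool_pos: [0.5935, -0.0487, 0.129]
eef_rot: [0.984, 0.178, 0.0, 0.0]
force: [0.2, -0.3, 0.3]
gripper_width: -0.0
t 1.4167 sorter xyz tip [ 0.0025 -0.0911  0.112 ] F [ 0.25 -0.26  0.3 ] w -1.4330949433050073e-05
```

```bash
python3 -m handwheel '[[[0,0,0],[0,0,0.3],0],[[0,0,0],[0,0,0.6],0],[[0,0,0],[0,0,0.7],0],[[0,0,0],[0,0,0.8],0],[[0,0,0],[0,0,0.8],0]]'; python3 -c "
from h import *
where()"
```

```text
t: 1.83
tool_pos: [0.594, -0.0486, 0.1233]
eef_rot: [0.984, 0.178, 0.002, 0.0]
force: [-6.3, 1.5, 23.5]
gripper_width: -0.0
t 1.8333 sorter xyz tip [ 0.0029 -0.0912  0.1063] F [-6.26  1.5  23.48] w -5.077097404813471e-06
```

Force reached 23 N with the tip at 106 mm, so the gate is on its right stop. I'll lift and go behind the walnut.

```bash
python3 -m handwheel '[[[0,0,0],[0,0,-3],0],[[0,0,0],[0,0,-7],0],[[0,0,0],[0,0,-11],0],[[0,0,0],[0,0,-12.3],0],[[0,0,0],[0,0,-12.3],0]]'; python3 -c "
from h import *
where();print(go(-.128,0,.225),go(-.128,0,.177))
import cv2
for n in('side',): cv2.imwrite('pics/%s2.png'%n,cv2.resize(eyes.get_image(n)[160:350,200:440,::-1],None,fx=3,fy=3))"
```

```text
t: 2.25
tool_pos: [0.595, -0.0489, 0.248]
eef_rot: [0.984, 0.178, 0.004, 0.001]
force: [0.1, 0.6, -1.1]
gripper_width: 0.0001
t 2.25 sorter xyz tip [ 0.0038 -0.0919  0.231 ] F [ 0.09  0.56 -1.14] w 6.913370161540177e-05
[-13.18  -9.19   0.48] [-13.21  -9.2    5.28]
```

View pics/side2.png

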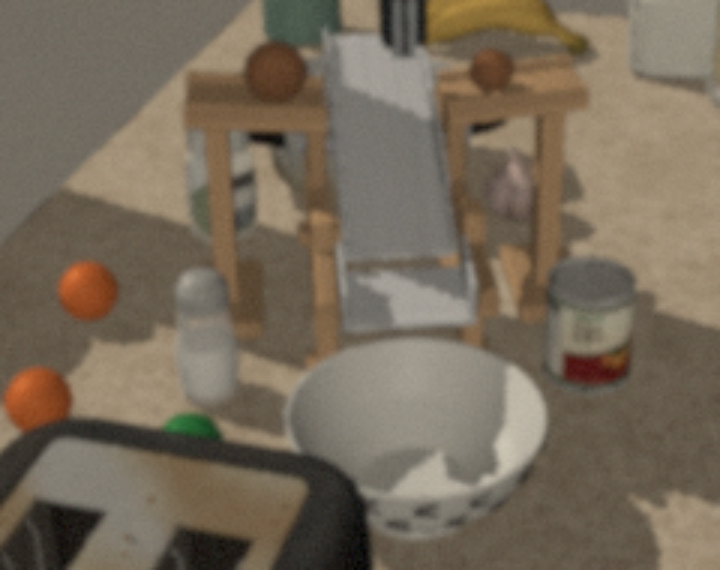

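The gate's lower edge has moved down, from about row 250 to 258 in the zoom, so it hadn't been fully over at the start. Now I'll go behind the walnut.

```bash
python3 -m handwheel '[[[0,0,0],[-3,-2.3,0],0],[[0,0,0],[-6,-4.6,0],0],[[0,0,0],[-9,-6.9,0],0],[[0,0,0],[-12,-8.8,0],0],[[0,0,0],[-13.2,-9.2,0],0],[[0,0,0],[-13.2,-9.2,0.5],0],[[0,0,0],[-13.2,-9.2,0.5],0]]'; python3 -c "
from h import *
where();print(go(-.128,0,.177))
import cv2
for n in('side','wrist'): cv2.imwrite('pics/%s3.png'%n,eyes.get_image(n)[:,:,::-1])"
```

```text
t: 2.88
tool_pos: [0.4371, -0.0089, 0.2374]
eef_rot: [0.984, 0.178, -0.0, 0.0]
force: [0.6, 0.2, 0.0]
gripper_width: 0.0
t 2.8833 sorter xyz tip [-0.1301  0.0009  0.2204] F [0.64 0.2  0.03] w 4.978687248250046e-05
[0.21 0.09 4.34]
```

View pics/wrist3.png

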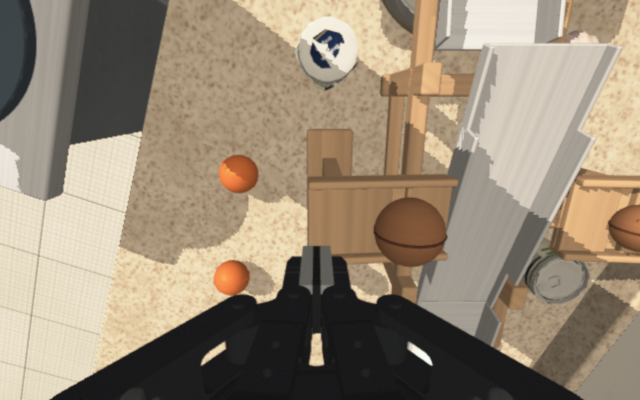

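View pics/side3.png

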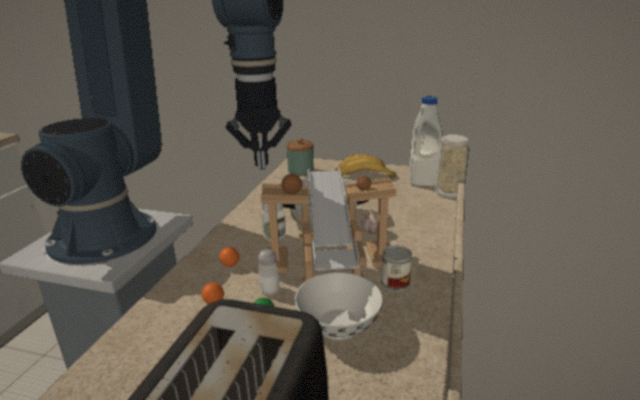

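The walnut is at wrist (410,232) and the fingers are at the lane's outer end, on its centre line. I'll lower and creep forward.

```bash
python3 -m handwheel '[[[0,0,0],[0,0.1,2.5],0],[[0,0,0],[0,0.1,4.3],0],[[0,0,0],[0,0.1,4.3],0],[[0,0,0],[0.8,0.1,4.3],0],[[0,0,0],[1.4,0.1,4.3],0],[[0,0,0],[1.8,0.1,4.3],0]]'; python3 -c "
from h import *
where()
import cv2
for n in('side',): cv2.imwrite('pics/%s4.png'%n,cv2.resize(eyes.get_image(n)[120:310,200:440,::-1],None,fx=3,fy=3))"
```

```text
t: 3.48
tool_pos: [0.4567, -0.0032, 0.1962]
eef_rot: [0.984, 0.178, 0.001, 0.0]
force: [-0.3, 0.5, -0.8]
gripper_width: 0.0001
t 3.4833 sorter xyz tip [-0.1098 -0.0006  0.1792] F [-0.35  0.46 -0.8 ] w 0.00014311590413362393
```

View pics/side4.png

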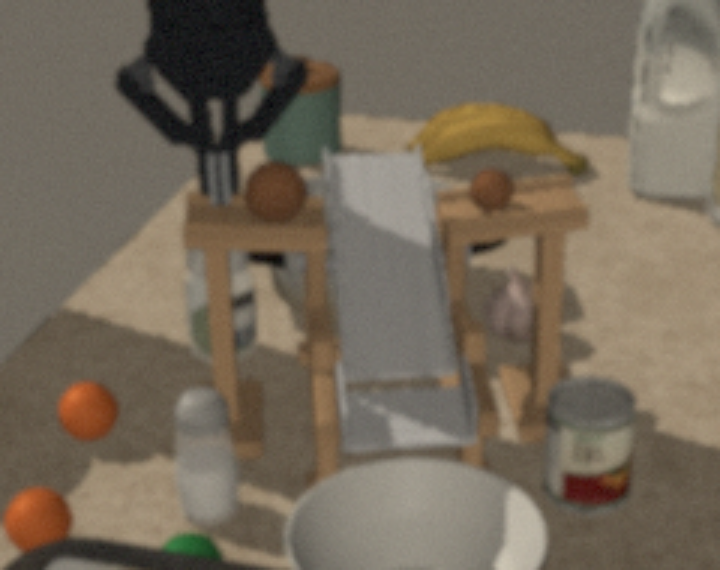

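The fingertips are just short of the walnut in the lane. Now a slow push.

```bash
python3 -m handwheel '[[[0,0,0],[0.3,0,0.2],0],[[0,0,0],[0.8,0,0.2],0],[[0,0,0],[1.3,0,0.2],0],[[0,0,0],[1.8,0,0.2],0],[[0,0,0],[2.3,0,0.2],0],[[0,0,0],[2.8,0,0.2],0]]'; python3 -c "
from h import *
where()
import cv2
for n in('side',): cv2.imwrite('pics/%s5.png'%n,cv2.resize(eyes.get_image(n)[120:310,200:440,::-1],None,fx=3,fy=3))"
```

```text
t: 4.03
tool_pos: [0.4813, 0.0066, 0.1934]
eef_rot: [0.984, 0.178, 0.0, 0.0]
force: [-1.0, 0.0, 0.5]
gripper_width: 0.0
t 4.0333 sorter xyz tip [-8.330e-02 -1.000e-04  1.764e-01] F [-1.05  0.01  0.5 ] w 2.017925773706308e-06
```

View pics/side5.png

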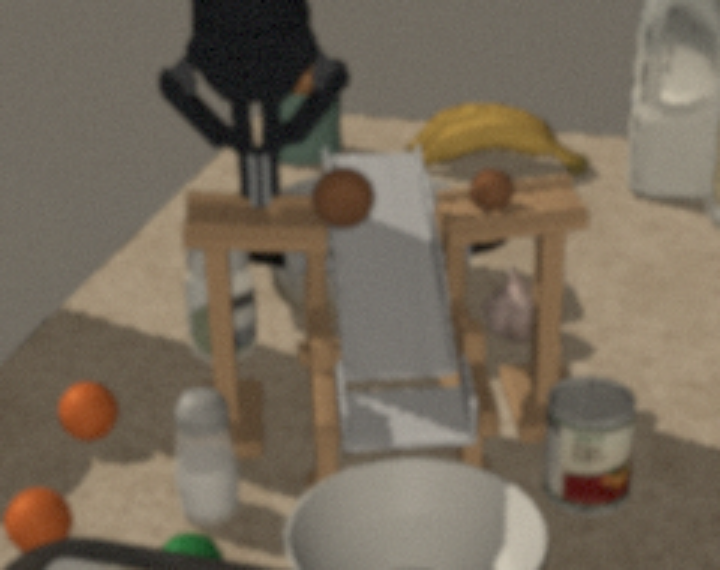

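The walnut has left its seat and is at the lane's inner end, zoom (342,198). I'll hold, then raise.

```bash
python3 -m handwheel '[[[0,0,0],[0,0,0],0],[[0,0,0],[0,0,0],0],[[0,0,0],[0,0,-2],0],[[0,0,0],[0,0,-4.5],0],[[0,0,0],[0,0,-5],0],[[0,0,0],[0,0,-5],0],[[0,0,0],[0,0,-5],0],[[0,0,0],[0,0,-5],0]]'; python3 -c "
from h import *
where()
import cv2
print(go(0,.10,.231),go(0,.09,.163))
for n in('side',): cv2.imwrite('pics/%s6.png'%n,cv2.resize(eyes.get_image(n)[160:350,200:440,::-1],None,fx=3,fy=3))"
```

```text
t: 4.75
tool_pos: [0.4802, 0.0063, 0.2424]
eef_rot: [0.984, 0.178, -0.001, -0.0]
force: [0.7, 1.0, 0.0]
gripper_width: 0.0001
t 4.75 sorter xyz tip [-8.440e-02  1.000e-04  2.254e-01] F [0.68 1.04 0.04] w 6.814608307491105e-05
[ 8.44 -9.99 -0.57] [ 8.45 -8.98  6.23]
```

View pics/side6.png

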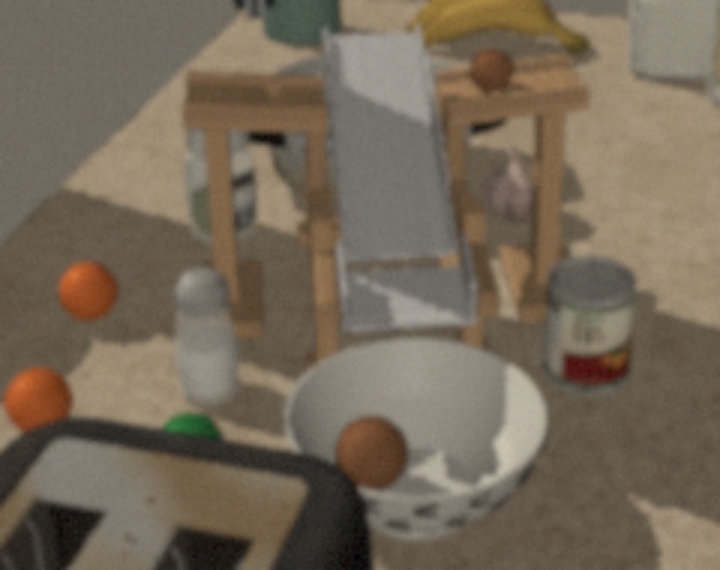

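The walnut is in the bowl at zoom (372,452). Next I'll go over the gate's left end.

```bash
python3 -m handwheel '[[[0,0,0],[2.5,-2.7,-0.5],0],[[0,0,0],[5,-5.4,-0.5],0],[[0,0,0],[7.5,-8,-0.5],0],[[0,0,0],[8.5,-9,-0.5],0],[[0,0,0],[8.5,-9,1.5],0],[[0,0,0],[8.5,-9,4],0],[[0,0,0],[8.5,-9,5],0],[[0,0,0],[8.5,-9,5],0]]'; python3 -c "
from h import *
where();print(go(0,.092,.107))
import cv2
for n in('wrist','side'): cv2.imwrite('pics/%s7.png'%n,eyes.get_image(n)[:,:,::-1])"
```

```text
t: 5.47
tool_pos: [0.5269, 0.1199, 0.1903]
eef_rot: [0.984, 0.178, -0.003, 0.0]
force: [-0.2, 0.3, -0.3]
gripper_width: -0.0002
t 5.4667 sorter xyz tip [-0.0008  0.0901  0.1733] F [-0.25  0.29 -0.3 ] w -0.00020675118688697397
[ 0.12 -0.18  6.63]
```

View pics/wrist7.png

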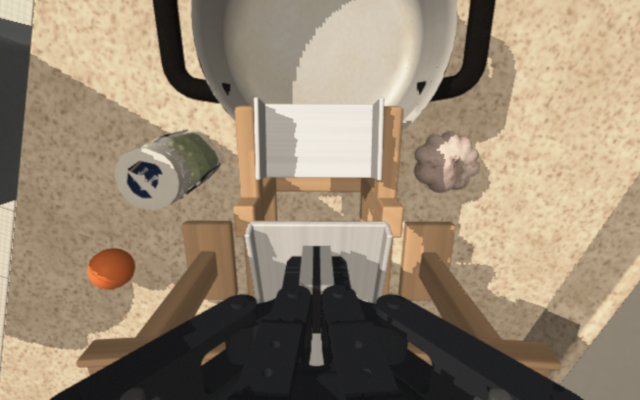

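The fingers are centred over the gate's left end, and the pot sits behind it at the top of the picture. Pressing.

```bash
python3 -m handwheel '[[[0,0,0],[0.1,-0.1,1],0],[[0,0,0],[0.1,-0.2,2],0],[[0,0,0],[0.1,-0.2,3],0],[[0,0,0],[0.1,-0.2,4],0],[[0,0,0],[0.1,-0.2,5],0],[[0,0,0],[0.1,-0.2,5.8],0],[[0,0,0],[0.1,-0.2,6.2],0],[[0,0,0],[0.1,-0.2,6.2],0]]'; python3 -c "
from h import *
where();print(go(0,.092,.105))"
```

```text
t: 6.23
tool_pos: [0.5284, 0.1224, 0.13]
eef_rot: [0.984, 0.178, -0.001, 0.0]
force: [-0.7, 1.5, -0.1]
gripper_width: -0.0003
t 6.2333 sorter xyz tip [0.0014 0.092  0.113 ] F [-0.68  1.45 -0.14] w -0.0002855411607587325
[-0.14 -0.    0.8 ]
```

```bash
python3 -m handwheel '[[[0,0,0],[0,0,0.3],0],[[0,0,0],[0,0,0.5],0],[[0,0,0],[0,0,0.7],0],[[0,0,0],[0,0,0.85],0],[[0,0,0],[0,0,0.85],0]]'; python3 -c "
from h import *
where()"
```

```text
t: 6.65
tool_pos: [0.5295, 0.1227, 0.124]
eef_rot: [0.984, 0.178, 0.001, 0.0]
force: [-3.0, -0.7, 11.5]
gripper_width: -0.0002
t 6.65 sorter xyz tip [0.0025 0.0918 0.107 ] F [-3.03 -0.69 11.49] w -0.00023052067205366682
```

```bash
python3 -m handwheel '[[[0,0,0],[0,0,0.1],0],[[0,0,0],[0,0,0.15],0],[[0,0,0],[0,0,0.15],0]]'; python3 -c "
from h import *
where()"
python3 -m handwheel '[[[0,0,0],[0,0,-3],0],[[0,0,0],[0,0,-7],0],[[0,0,0],[0,0,-11],0],[[0,0,0],[0,0,-12.5],0],[[0,0,0],[0,0,-12.5],0]]';  python3 -c "
from h import *
where();print(go(.128,0,.225),go(.128,0,.173))
import cv2
for n in('side','scene'): cv2.imwrite('pics/%s8.png'%n,cv2.resize(eyes.get_image(n)[160:350,200:440,::-1],None,fx=3,fy=3))"
```

```text
t: 6.9
tool_pos: [0.5296, 0.1227, 0.1237]
eef_rot: [0.984, 0.178, 0.001, 0.0]
force: [-6.9, -2.6, 22.7]
gripper_width: -0.0002
t 6.9 sorter xyz tip [0.0026 0.0918 0.1067] F [-6.9  -2.59 22.67] w -0.00023491366510124752
t: 7.32
tool_pos: [0.5309, 0.1231, 0.2509]
eef_rot: [0.984, 0.178, 0.004, -0.0]
force: [-0.8, -0.2, -0.2]
gripper_width: 0.0001
t 7.3167 sorter xyz tip [0.004  0.0917 0.2339] F [-0.78 -0.16 -0.22] w 0.00010442985537857345
[12.39  9.17  0.99] [12.35  9.17  6.19]
```

View pics/side8.png

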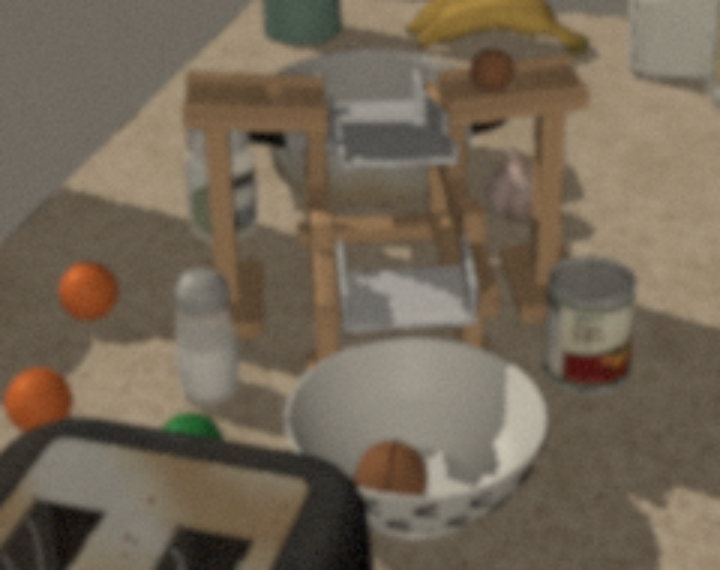

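View pics/scene8.png

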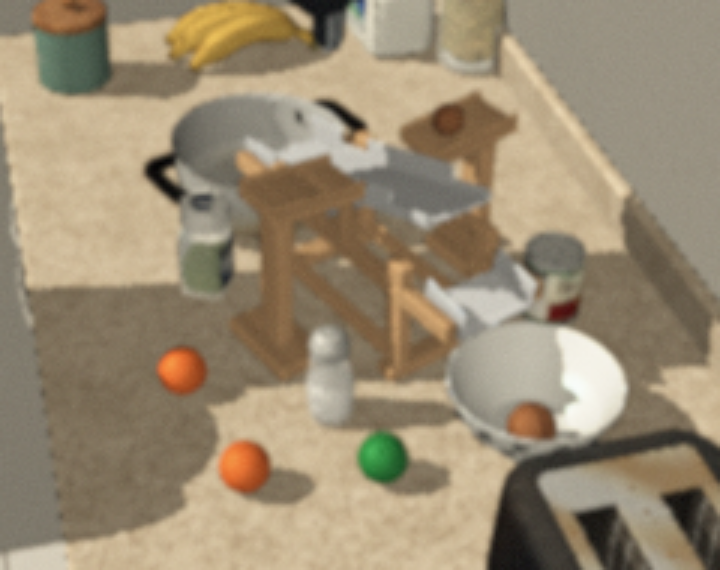

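The walnut is settled in the bowl and the gate is fully left. Now to the far side, behind the macadamia.

```bash
python3 -m handwheel '[[[0,0,0],[3,2.3,0],0],[[0,0,0],[6,4.6,0],0],[[0,0,0],[9,6.9,0],0],[[0,0,0],[12,8.8,0],0],[[0,0,0],[12.4,9.2,0],0],[[0,0,0],[12.4,9.2,1],0],[[0,0,0],[12.4,9.2,1],0]]'; python3 -c "
from h import *
where();print(go(.128,0,.173))
import cv2
for n in('side','wrist'): cv2.imwrite('pics/%s9.png'%n,eyes.get_image(n)[:,:,::-1])"
```

```text
t: 8.0
tool_pos: [0.6761, 0.0797, 0.2321]
eef_rot: [0.984, 0.178, -0.003, -0.0]
force: [-0.4, -0.3, -0.9]
gripper_width: -0.0002
t 8.0 sorter xyz tip [1.248e-01 2.000e-04 2.151e-01] F [-0.41 -0.34 -0.89] w -0.00020877465736072955
[0.34 0.03 4.21]
```

View pics/wrist9.png

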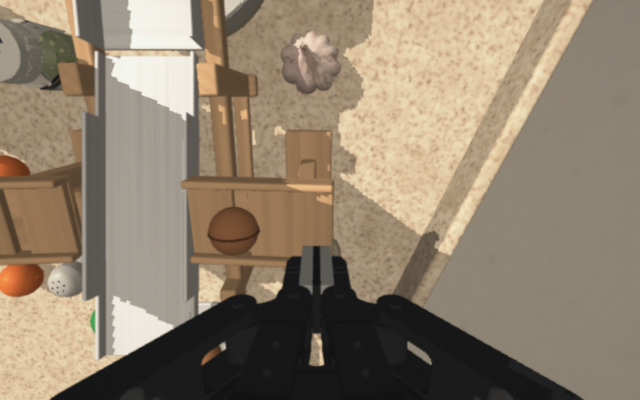

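View pics/side9.png

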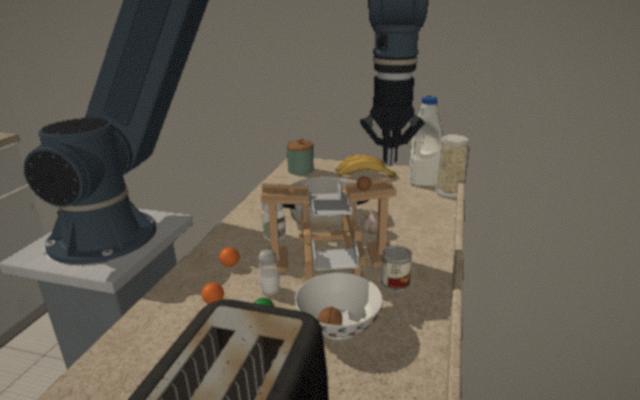

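The macadamia is at wrist (233,231) and the fingers are at the lane's outer end. Lowering, then approaching.

```bash
python3 -m handwheel '[[[0,0,0],[0.2,0,2.2],0],[[0,0,0],[0.2,0,4.2],0],[[0,0,0],[0.2,0,4.2],0],[[0,0,0],[-0.4,0,4.2],0],[[0,0,0],[-1.0,0,4.2],0],[[0,0,0],[-1.5,0,4.2],0]]'; python3 -c "
from h import *
where()
import cv2
for n in('side',): cv2.imwrite('pics/%s10.png'%n,cv2.resize(eyes.get_image(n)[120:310,200:440,::-1],None,fx=3,fy=3))"
```

```text
t: 8.6
tool_pos: [0.6629, 0.0747, 0.1961]
eef_rot: [0.984, 0.178, 0.001, 0.0]
force: [1.1, 0.5, 0.0]
gripper_width: 0.0001
t 8.6 sorter xyz tip [1.106e-01 1.000e-04 1.791e-01] F [1.05 0.45 0.04] w 5.001138327073909e-05
```

View pics/side10.png

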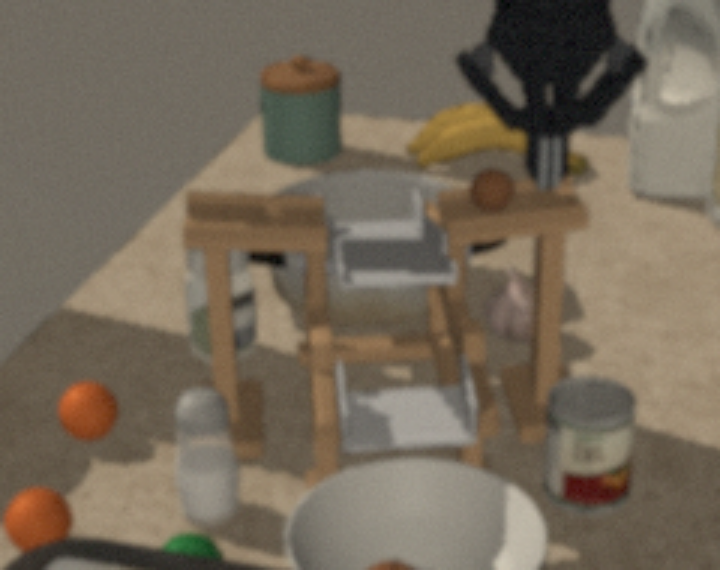

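The tip is 2 mm above the nut's centre, so I'll lower it before pushing.

```bash
python3 -m handwheel '[[[0,0,0],[0,0,0.5],0],[[0,0,0],[0,0,0.6],0],[[0,0,0],[0,0,0.6],0]]'; python3 -c "
from h import *
where()"
```

```text
t: 8.9
tool_pos: [0.6634, 0.0746, 0.1881]
eef_rot: [0.984, 0.178, -0.0, -0.0]
force: [0.2, 0.4, -0.3]
gripper_width: -0.0001
t 8.9 sorter xyz tip [ 1.111e-01 -1.000e-04  1.711e-01] F [ 0.21  0.37 -0.31] w -6.759353529404087e-05
```

```bash
python3 -m handwheel '[[[0,0,0],[-0.4,0,0],0],[[0,0,0],[-0.9,0,0],0],[[0,0,0],[-1.4,0,0],0],[[0,0,0],[-1.9,0,0],0],[[0,0,0],[-2.4,0,0],0],[[0,0,0],[-2.9,0,0],0]]'; python3 -c "
from h import *
where()
import cv2
for n in('side',): cv2.imwrite('pics/%s11.png'%n,cv2.resize(eyes.get_image(n)[120:310,200:440,::-1],None,fx=3,fy=3))"
```

```text
t: 9.4
tool_pos: [0.6356, 0.0643, 0.1883]
eef_rot: [0.984, 0.178, -0.0, -0.0]
force: [0.8, -0.5, -0.5]
gripper_width: -0.0
t 9.4 sorter xyz tip [ 8.150e-02 -1.000e-04  1.713e-01] F [ 0.79 -0.49 -0.5 ] w -3.1050436470404343e-05
```

View pics/side11.png

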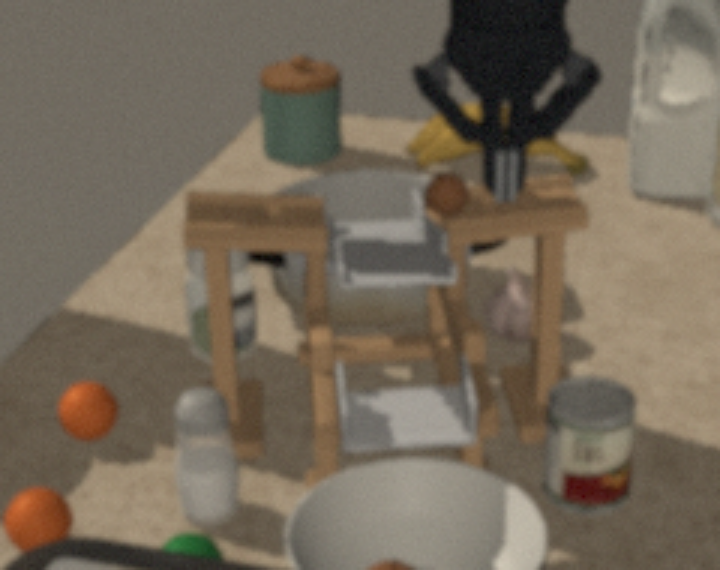

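The macadamia is rolling at the inner lane end, zoom (446,193). I'll wait, then lift straight up.

```bash
python3 -m handwheel '[[[0,0,0],[0,0,0],0],[[0,0,0],[0,0,0],0],[[0,0,0],[0,0,-2],0],[[0,0,0],[0,0,-5],0],[[0,0,0],[0,0,-8],0],[[0,0,0],[0,0,-10],0],[[0,0,0],[0,0,-10],0],[[0,0,0],[0,0,-10],0]]'; python3 -m handwheel '[[[0,0,0],[0,-2,0],0],[[0,0,0],[0,-5,0],0],[[0,0,0],[0,-8,0],0],[[0,0,0],[-2,-10,0],0],[[0,0,0],[-4,-12,0],0],[[0,0,0],[-5,-12,0],0],[[0,0,0],[-5,-12,0],0],[[0,0,0],[-5,-12,0],0]]'; python3 -c "
from h import *
where()
import cv2
for n in('side','scene','wrist'): 
  i=eyes.get_image(n)[:,:,::-1]
  if n!='wrist': i=cv2.resize(i[160:350,200:440],None,fx=3,fy=3)
  cv2.imwrite('pics/%s12.png'%n,i)"
```

```text
t: 10.12
tool_pos: [0.6371, 0.0647, 0.2893]
eef_rot: [0.984, 0.178, 0.001, 0.0]
force: [0.4, -0.4, -0.0]
gripper_width: -0.0002
t: 10.78
tool_pos: [0.5471, 0.1595, 0.2876]
eef_rot: [0.984, 0.178, -0.0, 0.0]
force: [-1.0, -1.4, 0.8]
gripper_width: 0.0003
t 10.7833 sorter xyz tip [0.0319 0.1201 0.2706] F [-1.03 -1.42  0.78] w 0.000260609033246523
```

View pics/side12.png

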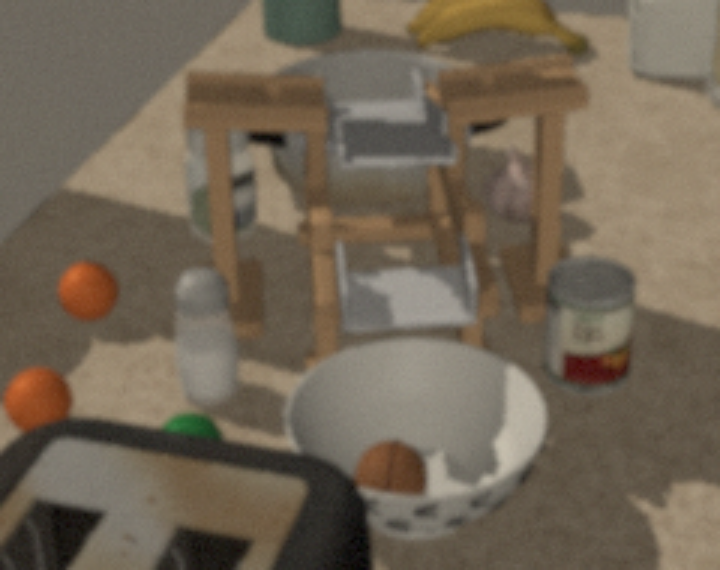

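View pics/wrist12.png

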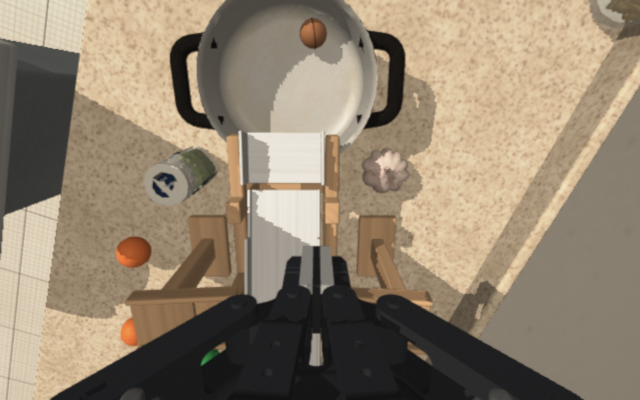

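View pics/scene12.png

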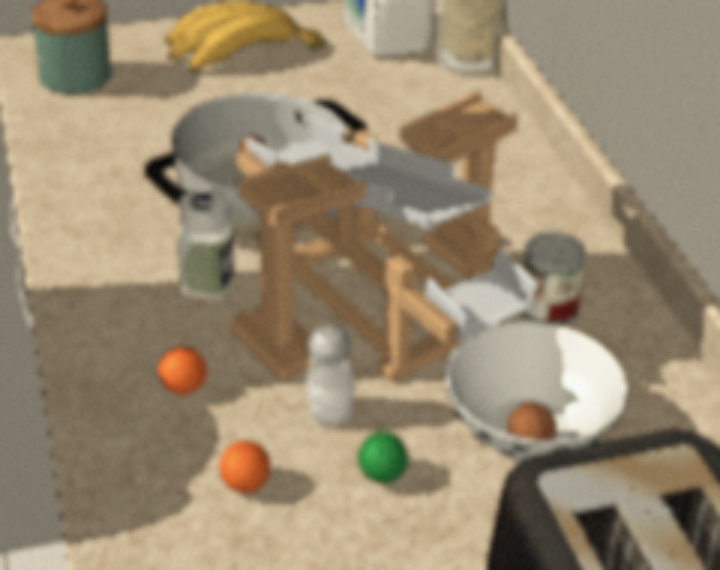

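The macadamia is in the pot (wrist 313,33) and the walnut is in the bowl. I'll let things settle for a moment, check, and hand in.

```bash
python3 -m handwheel '[[[0,0,0],[0,0,0],0],[[0,0,0],[0,0,0],0],[[0,0,0],[0,0,0],0],[[0,0,0],[0,0,0],0],[[0,0,0],[0,0,0],0],[[0,0,0],[0,0,0],0],[[0,0,0],[0,0,0],0],[[0,0,0],[0,0,0],0]]'; python3 -c "
from h import *
import cv2
cv2.imwrite('pics/wrist13.png',eyes.get_image('wrist')[:,:,::-1])"
```

```text
t: 11.6
tool_pos: [0.5474, 0.1594, 0.2883]
eef_rot: [0.984, 0.178, -0.0, -0.0]
force: [-0.3, 1.0, 0.0]
gripper_width: -0.0004
```

View pics/wrist13.png

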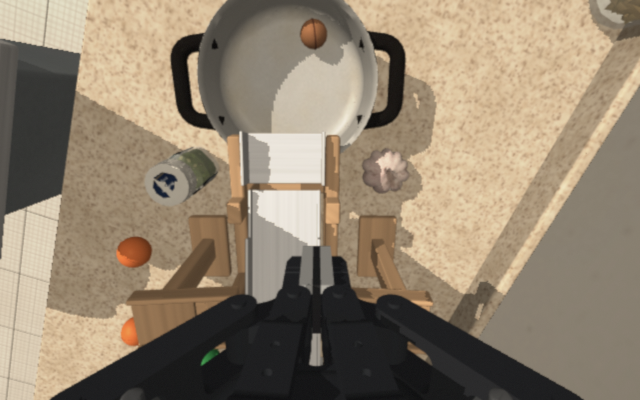

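The macadamia is still at (313,33) and the pot hasn't moved.

```bash
python3 -c "
from rig import close_job
print(close_job())"
```

```text
the job is handed in; nothing more can be done
None
```

Both nuts are sorted and the job is handed in: the walnut is in the patterned bowl and the macadamia is in the two-handled pot. It took about 11.7 s of the 48 s allowed.

- **Walnut:** I pressed the gate's right end down to its stop (about 23 N), because it had started slightly short of fully over. Then I nudged the walnut out of the near lane, and it rolled down into the bowl.
- **Macadamia:** I pressed the gate's left end to its stop (about 23 N) and nudged the macadamia out of the far lane into the pot.
- **Last checks:** The macadamia lay still in the pot in two pictures about 0.8 s apart. The walnut was in the same place in the bowl before and after the macadamia run. The bowl, pot and bystanders looked unmoved, and the gripper was clear of everything. No check failed or disagreed.

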